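Close up the bench recorder after a battery change

TASK

Fresh cells have just been put in the bench recorder. Push its battery drawer fully home until it clicks, then lay the loose clip-on cover over the open battery bay with its front lip on the drawer side, and press it down corner by corner until all four clips have snapped home and the cover lies flush. Leave the other things on the bench where they are.

Things in the scene. Friction and masses are not known exactly. Their poses are not given: they have to be found in the camera images.
- recorder: Pale bench instrument, 183 x 160 mm, fixed. Origin on the bench under the centre of its battery bay; x from the drawer to the rear, y to its left, z up. The open-topped bay spans x -64 to 65, y -80 to 80 mm, rim at z 58 mm; its front (-x) is closed by the drawer between two jambs. Behind it, x 73 to 119 mm, stands the instrument head with display and keys, 76 mm high (86 over its knob).
- bay_rim (a point): centre of the bay's opening, 58 mm above the recorder's origin. By the side walls four slots at (+-50, +-65.5) mm from it along the recorder's x, y take the cover's legs, with 3 mm play along x and 2 mm along y (round leg tips lead in from about 4 mm off); each holds a sprung steel tongue that the leg's barb snaps under.
- drawer_front (a point): centre of the battery drawer's front face (114 mm wide, z 16 to 57 mm), 38 mm above the bench; push it along the recorder's +x. Below it a ledge 50 mm wide sticks out 7 mm at z 20 to 25 mm.
- drawer (a joint): how far the battery drawer is out, in m; 0 = home, front face level with the jambs (x = -64 mm in the recorder's frame). Starts 20 to 40 mm out. Slides with about 2 N of friction; a sprung detent resists with up to about 8 N at 8 to 4 mm out, then pulls it home and holds it. While out, it blocks the cover's lip.
- cover: Loose grey clip-on cover, 0.13 to 0.21 kg, standing on its legs on the bench. Origin midway between the leg tips at their lower end; x to the rear (away from the lip), y to its left, z up. Plate 128 x 160 mm in x, y, z 24 to 28 mm; legs at (+-50, +-65.5) mm. On the recorder its axes lie along the recorder's, origin over origin: laid on loose about 44 mm higher than it, fully home 34 mm.
- cover_grip (a point): centre of the top of the cover's grip bar, 41.5 mm above the cover's origin. The bar is 60 mm along the cover's x, 18 mm wide in y and stands 13.5 mm above the plate: pinch it across y.
- cover_lip (a point): middle of the lower edge of the cover's front lip, at (-70, 0, 16) mm in the cover's frame; the lip, 104 mm wide and 3 mm thick, hangs in front of the drawer's front when the cover is on.
- cover_front_left (a point): point on the cover's top over its front left clip, at (-50, +66, 28) mm in the cover's frame, marked by a dark disc of 16 mm: press here. Snapped home it is 62 mm above the recorder's origin, laid on loose about 72 mm. One clip snaps at about 8 N, the last two together (the cover is stiff) at about 15 to 19 N; the far corner may rise some mm.
- cover_front_right (a point): point on the cover's top over its front right clip, at (-50, -66, 28) mm in the cover's frame, marked by a dark disc of 16 mm: press here. Snapped home it is 62 mm above the recorder's origin, laid on loose about 72 mm. One clip snaps at about 8 N, the last two together (the cover is stiff) at about 15 to 19 N; the far corner may rise some mm.
- cover_rear_left (a point): point on the cover's top over its rear left clip, at (+50, +66, 28) mm in the cover's frame, marked by a dark disc of 16 mm: press here. Snapped home it is 62 mm above the recorder's origin, laid on loose about 72 mm. One clip snaps at about 8 N, the last two together (the cover is stiff) at about 15 to 19 N; the far corner may rise some mm.
- cover_rear_right (a point): point on the cover's top over its rear right clip, at (+50, -66, 28) mm in the cover's frame, marked by a dark disc of 16 mm: press here. Snapped home it is 62 mm above the recorder's origin, laid on loose about 72 mm. One clip snaps at about 8 N, the last two together (the cover is stiff) at about 15 to 19 N; the far corner may rise some mm.
- tissue_box: obstacle, fixed: patterned white tissue box with a cable coiled on it, 210 x 152 mm, 118 mm high, between the recorder and the cover; origin under its centre. Carry things over it or round it.
- lab_timer: bystander: white desk timer lying flat, 64 x 68 mm, 23 mm high, at the back of the free surface; leave it alone
- amber_bottle: bystander: amber dropper bottle, 42 mm across, 101 mm high, at the right rear; leave it alone
- white_jar: bystander: white screw-top jar, 63 mm across, 91 mm high, at the left; leave it alone

How it is judged:
By the outcome, as a careful person would: the job done as asked, in the order asked, and still so for the second after the job is handed in, with the robot touching nothing.
It also fails if it takes over 67 s, if anything falls off the work surface, if the arm or the gripper's body presses on something with over 40 N, if the wrist force passes 120 N, or if a joint passes its speed limit or range.

ROBOT

A 6-joint arm with a two-finger parallel gripper is mounted at the origin on a cart in front of the work surface, level with it; the furniture and walls round the work are solid. World frame = base frame: x ahead of the robot, y to its left, z up, the work surface at z = 0. Lengths are in mm, angles in rad, forces in N, time in s.
With the tool pointing down it reaches from about 350 to 975 mm from the base axis. Payload 7.1 kg.
Tool frame: the origin (TCP) lies between the finger pads; the fingertips stand 14 mm ahead of it and the grasp point (between the pads) lies 5 mm behind it; z points along the fingers, y is the line along which they close (so a half turn about z gives the same grasp; the last joint's range is limited). The gripper opens to 88 mm and grips with 3 to 60 N. Pads are 20 mm wide; open, the fingers measure 115 mm over their backs; the gripper's body (75 mm by 178 mm) begins 61 mm behind the grasp point.
Start: joints at [1.146, 0.423, 1.63, -0, 1.089, -0.019], TCP at [246.689, 574.238, 236.675] pointing down, gripper open.
Joint ranges: [-3, 3], [-0.9, 2.11], [0.09, 2.58], [-1.31, 4.45], [0.11, 2.69], [-2.54, 2.54]. Speed limits (rad/s): [2.39, 2.39, 3.01, 3.14, 3.14, 3.14].

INTERFACE

Orientations are given as a rotation vector (axis times angle).
In Python, from workcell import ctrl gives the robot as it stands. The module is installed in compiled form; this text tells all that it offers.
- The arm moves only by the tool servo_tool, never from a script. Its argument "plan" is a list of rows, each a list of 3 entries, a list of its own where there are three numbers: the closure, from 0 (fully open) to 1 (shut), then the shift along the world's x, y, z in mm, then the turn about the world's z in degrees. In form: [[hand, [x, y, z], yaw], ...]. A call has 1 to 10 rows; each row is the pose to reach, as a shift and turn from the pose commanded when the call began; what a row does not reach only later rows make up. A row lasts 1/12 s, in which the tool goes at most 41.7 mm and 7.16 degrees, less where a joint would pass 70% of its speed; a pose out of reach is approached as far as the arm can. A call with a gripper value outside its range is refused whole. The fingers move at their own pace and stop on an object; the grip force is fixed at half the most. Time passes only in rows, so rows that repeat a pose let the fingers close. It gives the time, the measured TCP pose, the force, the opening and the grip force at its end, in the units of the state.
- ctrl.get_obs(): the state, without advancing time (a new reading comes with each control period).
- ctrl.get_image(name): name is "side" or "top"; returns the picture (400x640x3 uint8, blue, green, red); there is no depth.
- ctrl.camera_info(name): a dict with "fovy" (degrees; the focal length in pixels is half the picture's height over the tangent of half this angle, whatever the lens; pixels are square), "cx", "cy" (the principal point, pixels), "rvec" (rotation vector, rad) and "tvec" (3), from world to camera coordinates, as OpenCV has them. Camera axes: x right, y down, z forward; pixel columns grow to the right and rows downward; lengths in mm; the calibration is good to about 2 mm. A picture is of the moment at which its call begins. camera_info takes no time and is no camera call.
- ctrl.close_job(): hands the job in; it is judged then, once.
The state is a dict: "t": time; "qpos": joint angles; "qvel": joint speeds; "joint_torque": joint torques, N m; "ee_pos": TCP position; "orientation": TCP orientation; "ft_force": force on the tool from outside, world axes, zero at the start; "moment": the same for the moment, N m; "width": finger opening in mm; "grasp_force": force on a finger pad.
Only numpy, scipy, OpenCV 4.12 (cv2) and the standard library are available. Lean on these libraries where they do the work, as an engineer would, in place of code of your own. Each camera call takes 0.05 s, during which the arm holds its last target. There are 200 camera calls.

## Working session

There is one attempt and no reset: what is moved stays moved. The work goes in short steps, Python scripts to look and compute and a tool call to move; the robot and the scene stay as the last step left them, time stands still between calls to the robot, and variables do not carry over. Pictures are saved under pics/ and viewed, at most 10 in all, crops included, and the job is handed in when it is done.

Besides the shell and the picture viewer there is one more tool, called as name([rows], argument=value, ...), one row to a line, values as JSON. servo_tool: Moves the arm, as the interface text tells. Its arguments: {"type":"object","properties":{"plan":{"type":"array"}},"required":["plan"]}

```bash
mkdir -p pics; cat > h.py <<'E'
import numpy as np, cv2
from workcell import ctrl
def cam(n):
    c=ctrl.camera_info(n); f=200/np.tan(np.radians(c['fovy'])/2)
    K=np.array([[f,0,c['cx']],[0,f,c['cy']],[0,0,1.]]); return K,np.array(c['rvec'],float).ravel(),np.array(c['tvec'],float).ravel()
def back(n,uv,z):
    K,r,t=cam(n); R=cv2.Rodrigues(r)[0]
    o=-R.T@t; out=[]
    for u,v in np.atleast_2d(uv):
        d=R.T@np.linalg.inv(K)@[u,v,1]; out.append(o+d*(z-o[2])/d[2])
    return np.array(out)
def proj(n,P):
    K,r,t=cam(n); return cv2.projectPoints(np.array(P,float).reshape(-1,1,3),r,t,K,None)[0].reshape(-1,2)
def snap(n,f):
    im=ctrl.get_image(n); cv2.imwrite('pics/'+f,im); return im
E
python3 - <<'E'
from h import *
for n in('top','side'):
    snap(n,n+'0.png'); K,r,t=cam(n); print(n,ctrl.camera_info(n), -cv2.Rodrigues(r)[0].T@t)
print(ctrl.get_obs())
E
```

```text
top {'fovy': 46.0609726949791, 'cx': 316.0930152098426, 'cy': 197.38727954127816, 'rvec': array([ 2.18864747, -2.140267  ,  0.09005846]), 'tvec': array([   9.2172194 ,  619.66827189, 1448.7850491 ])} [4.75583419e+02 2.66933965e-01 1.50228898e+03]
side {'fovy': 57.885845312513624, 'cx': 317.4217409139694, 'cy': 202.41783106245134, 'rvec': array([ 2.21665418, -0.76030417,  0.33038741]), 'tvec': array([-494.95688597,  302.15712046,  782.68962015])} [ 165.79612097 -594.06738814  753.97604108]
{'t': 0.1, 'qpos': array([ 1.14600142e+00,  4.23746681e-01,  1.63061710e+00, -5.34410809e-05,
        1.08859303e+00, -1.90288674e-02]), 'qvel': array([-0.00047058, -0.00097744, -0.00131339, -0.00047958,  0.00072167,
        0.0016334 ]), 'joint_torque': array([ 2.38939137e-04, -5.45620000e+01, -2.74326128e+01,  6.44618087e-02,
        1.88225292e-02, -3.01712298e-06]), 'ee_pos': array([246.50713538, 573.80471273, 235.9891087 ]), 'orientation': array([-6.32922729e-01, -3.07691606e+00,  2.10645946e-03]), 'ft_force': array([0.35925829, 0.13033813, 0.56635972]), 'moment': array([0.03810396, 0.02173279, 0.01301379]), 'grasp_force': 0.0, 'width': 87.79687486853446}
```

View pics/top0.png

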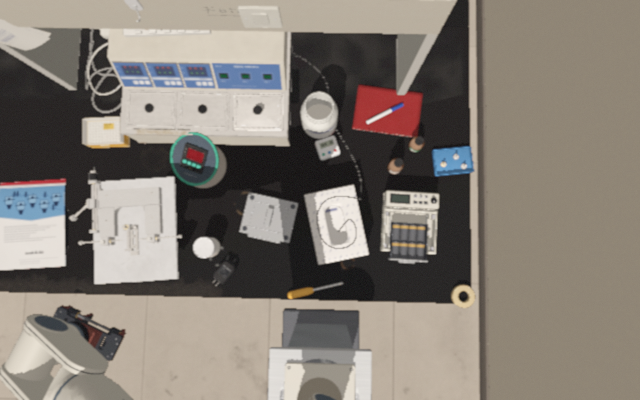

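View pics/side0.png

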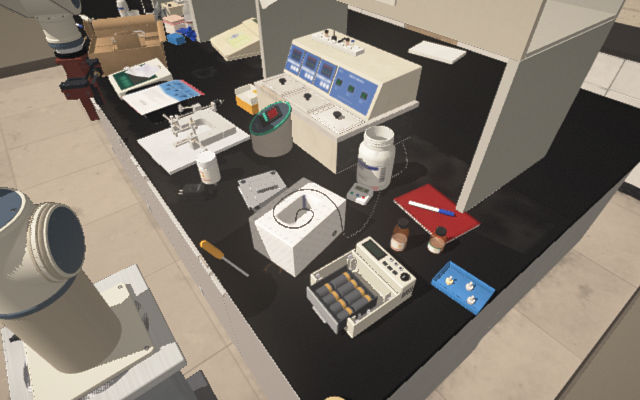

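The top view shows the cover at about (268,217), the tissue box at (337,225), and the recorder at (410,225) with its drawer towards the robot, out at about (408,260). The side view agrees. I'll enlarge both.

```bash
python3 - <<'E'
from h import *
a=cv2.imread('pics/top0.png'); b=cv2.imread('pics/side0.png')
r=lambda i,x,y,w,h,s:cv2.resize(i[y:y+h,x:x+w],None,fx=s,fy=s,interpolation=cv2.INTER_CUBIC)
c=np.vstack([np.hstack([r(a,235,185,66,60,6),r(a,374,183,66,85,6)[:360]]),]) 
c2=r(b,232,160,66,55,6); c3=r(b,300,232,120,105,6)
big=np.zeros((600,800,3),np.uint8)
t1=r(a,235,185,66,62,6); t2=r(a,374,185,68,82,6)
big[:372,:396]=t1; big[:492,396:800]=t2[:492,:404]
cv2.imwrite('pics/z1.png',big); cv2.imwrite('pics/z2.png',c3[:600,:720])
E
```

```text
(no output)
```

View pics/z1.png

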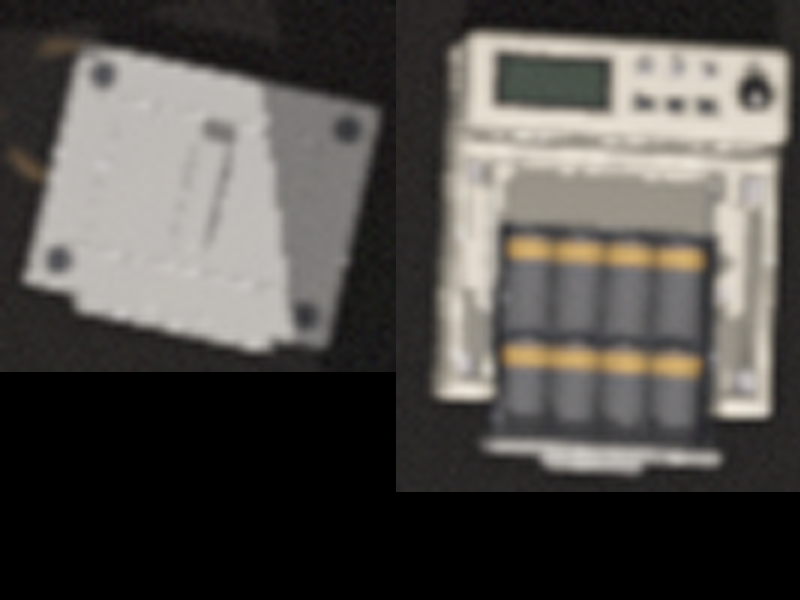

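View pics/z2.png

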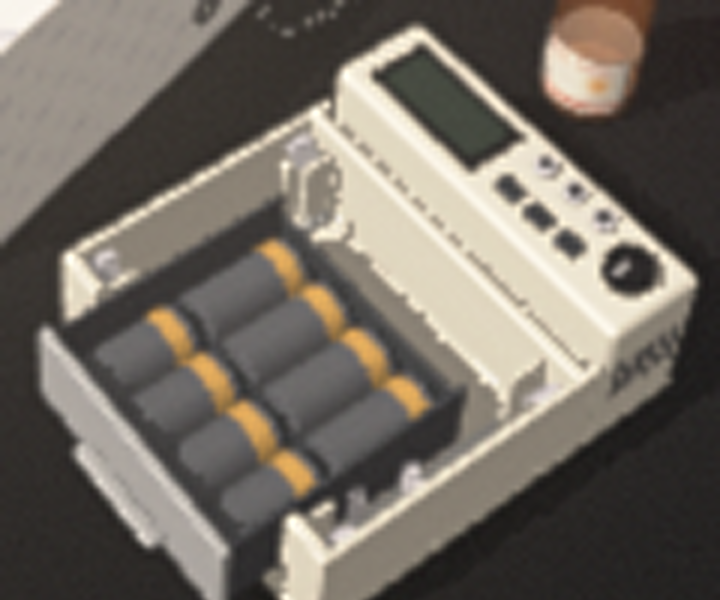

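The crops show the cover's four discs and its lip facing the robot, so its yaw is close to the recorder's. The recorder's head, rim and steel tongues are clear in both views. Next I'll fit both poses.

```bash
cat > fit.py <<'E'
from h import *
from scipy.optimize import least_squares
def z1(p,off,sx): return (np.array(p,float)-[sx,0]+.5)/6-.5+off
def fit(obs,x0):
    def place(q,P): c,s=np.cos(q[2]),np.sin(q[2]); P=np.array(P,float); return np.c_[P[:,0]*c-P[:,1]*s+q[0],P[:,0]*s+P[:,1]*c+q[1],P[:,2]]
    f=lambda q:np.concatenate([(proj(n,place(q,P))-uv) for n,P,uv in obs]).ravel()
    s=least_squares(f,x0,loss='soft_l1',x_scale=[1,1,.01]); return s.x,f(s.x).reshape(-1,2)
E
python3 - <<'E'
from fit import *
cov=[('top',[(-50,66,28),(-50,-66,28),(50,66,28),(50,-66,28)],z1([(58,260),(305,318),(103,74),(346,129)],[235,185],0))]
q,r=fit(cov,[400,130,-.2]); print('cover',q.round(3),r.round(2).tolist())
T=('top',[(73,80,76),(119,80,76),(119,-80,76),(73,-80,76),(-50,65.5,58),(-50,-65.5,58),(50,65.5,58),(50,-65.5,58),(-64,-80,58)],z1([(468,133),(468,34),(790,50),(785,148),(465,365),(743,382),(480,172),(752,190),(771,415)],[374,185],396))
S=('side',[(119,80,76),(119,-80,76),(-64,80,58),(-64,-80,58),(-50,65.5,58),(50,65.5,58)],(np.array([(420,27),(695,278),(65,255),(325,552),(107,262),(300,147)],float)+.5)/6-.5+[300,232])
for o in([T],[S],[T,S]):
    q,r=fit(o,[380,-290,0]); print('rec',q.round(3),r.round(2).tolist())
# drawer front top edge: z57
e=back('top',z1([(483,443),(721,458)],[374,185],396),57); print(e)
c,s=np.cos(q[2]),np.sin(q[2]); print((e[:,:2]-q[:2])@np.array([[c,-s],[s,c]]))
print('lip',back('top',z1([(75,310),(272,350)],[235,185],0),20), 'box',back('top',[(305,190),(357,186),(369,258),(317,265)],118))
E
```

```text
cover [ 5.54203e+02  1.71428e+02 -2.00000e-01] [[0.02, 0.06], [-0.19, -0.27], [-0.03, 0.1], [0.2, 0.11]]
rec [ 5.19363e+02 -2.66263e+02 -3.40000e-02] [[-0.1, -1.37], [0.55, 0.09], [-0.4, 0.34], [-0.05, -0.92], [2.64, 0.87], [-0.58, 0.52], [1.53, 0.33], [-0.98, -0.27], [-0.62, -0.08]]
rec [ 5.20056e+02 -2.66866e+02 -3.80000e-02] [[-0.64, -1.45], [1.06, -0.16], [-1.25, -0.06], [-0.49, 2.38], [0.26, 0.06], [1.37, -0.59]]
rec [ 5.19702e+02 -2.66531e+02 -3.60000e-02] [[0.04, -1.53], [0.72, -0.06], [-0.24, 0.28], [0.08, -0.97], [2.7, 0.72], [-0.53, 0.45], [1.65, 0.18], [-0.87, -0.33], [-0.57, -0.14], [-0.94, -1.5], [0.81, -0.28], [-1.48, -0.01], [-0.63, 2.36], [0.03, 0.09], [1.11, -0.6]]
[[ 434.95961202 -200.60877138   57.        ]
 [ 430.24043148 -320.88116702   57.        ]]
[[-87.06950683  62.81575622]
 [-87.4384835  -57.54862254]]
lip [[492.76382078 237.51694562  20.        ]
 [474.26958386 133.47816074  20.        ]] box [[ 632.0162893    55.06652538  118.        ]
 [ 647.23793269  -98.5923436   118.        ]
 [ 436.57953987 -136.60506707  118.        ]
 [ 412.78610294   14.50764249  118.        ]]
```

```bash
cat >> fit.py <<'E'
from scipy.ndimage import map_coordinates
def place(q,P): c,s=np.cos(q[2]),np.sin(q[2]); P=np.array(P,float); return np.c_[P[:,0]*c-P[:,1]*s+q[0],P[:,0]*s+P[:,1]*c+q[1],P[:,2]]
def edgefit(edges,imgs,q0,w=4,it=6):
    # edges: (cam, A, B, inner point) ; bright inside
    q=np.array(q0,float)
    for k in range(it):
        J=[]
        for n,A,B,I in edges:
            ts=np.linspace(.08,.92,25)[:,None]; P=np.array(A)*(1-ts)+np.array(B)*ts
            uv=proj(n,place(q,P)); a,b,i=proj(n,place(q,[A,B,I])); d=(b-a)/np.linalg.norm(b-a); nn=np.array([-d[1],d[0]])
            if (i-a)@nn>0: nn=-nn   # outward
            s=np.arange(-w,w+.01,.25); X=uv[:,None]+s[None,:,None]*nn
            v=map_coordinates(imgs[n],[X[...,1],X[...,0]],order=1); g=np.clip(-np.gradient(v,axis=1),0,None)
            m=g.argmax(1); g=g*(abs(s[None]-s[m][:,None])<1.3)
            off=(g*s).sum(1)/(g.sum(1)+1e-9); ok=g.max(1)>3
            J.append((n,P[ok],nn,(uv+off[:,None]*nn)[ok]))
        f=lambda q:np.concatenate([(proj(n,place(q,P))-t)@nn for n,P,nn,t in J])
        q=least_squares(f,q,loss='soft_l1',f_scale=.4,x_scale=[1,1,.01]).x
    return q,[(j[0],len(j[1]),round(float(np.median((proj(j[0],place(q,j[1]))-j[3])@j[2])),2)) for j in J]
REC=[('top',(119,80,76),(119,-80,76),(80,0,76)),('top',(-64,-80,58),(60,-80,58),(0,-60,58)),('top',(78,-80,76),(117,-80,76),(100,0,76)),
('top',(-64,-62,58),(-64,-79,58),(-50,-70,58)),('top',(-64,62,58),(-64,79,58),(-50,70,58)),('top',(-60,80,0),(119,80,0),(0,60,0)),
('side',(119,80,76),(119,-80,76),(80,0,76)),('side',(-60,-80,0),(60,-80,0),(0,-70,30)),('side',(-64,80,58),(65,80,58),(0,70,50)),('side',(78,80,76),(117,80,76),(100,0,76))]
def G(f): return cv2.imread('pics/'+f,0).astype(float)
E
python3 - <<'E'
from fit import *
im={'top':G('top0.png'),'side':G('side0.png')}
q0=[519.7,-266.5,-.036]
for E in (REC[:6],REC[6:],REC):
    q,r=edgefit(E,im,q0); print(q.round(4),r)
big=cv2.resize(cv2.imread('pics/top0.png')[180:270,370:445],None,fx=6,fy=6,interpolation=cv2.INTER_CUBIC)
big2=cv2.resize(cv2.imread('pics/side0.png')[230:335,300:420],None,fx=5,fy=5,interpolation=cv2.INTER_CUBIC)
for n,A,B,I in REC:
    p=proj(n,place(q,[A,B]))
    if n=='top': p=(p-[370,180]+.5)*6-.5; d=big
    else: p=(p-[300,230]+.5)*5-.5; d=big2
    p=p.round().astype(int); cv2.line(d,tuple(map(int,p[0])),tuple(map(int,p[1])),(0,0,255),1)
o=np.zeros((540,1050,3),np.uint8); o[:540,:450]=big; o[:525,450:]=big2
cv2.imwrite('pics/ov.png',cv2.resize(o,(800,411)))
CE=[('top',(64,80,28),(64,-80,28),(0,0,28)),('top',(-64,80,28),(64,80,28),(0,0,28)),('top',(64,-80,28),(-64,-80,28),(0,0,28)),('top',(-70,51,24),(-70,-51,24),(0,0,28))]
print('cover',edgefit(CE,im,[554.2,171.4,-.2]),edgefit(CE[:3],im,[554.2,171.4,-.2]))
E
```

```text
[ 5.182947e+02 -2.668196e+02 -3.580000e-02] [('top', 25, -0.77), ('top', 25, -0.31), ('top', 25, 0.06), ('top', 25, -0.33), ('top', 25, -0.11), ('top', 25, -0.46)]
[ 5.191054e+02 -2.662667e+02 -6.110000e-02] [('side', 25, -0.04), ('side', 25, 0.48), ('side', 25, 0.27), ('side', 25, 0.21)]
[ 5.185979e+02 -2.664523e+02 -4.470000e-02] [('top', 25, -0.69), ('top', 25, -0.44), ('top', 25, 0.24), ('top', 25, -0.22), ('top', 25, -0.44), ('top', 25, -0.42), ('side', 25, -0.15), ('side', 25, 0.56), ('side', 25, 0.16), ('side', 25, 0.69)]Traceback (most recent call last):
  File "<stdin>", line 16, in <module>
  File "fit.py", line 25, in edgefit
    q=least_squares(f,q,loss='soft_l1',f_scale=.4,x_scale=[1,1,.01]).x
      ~~~~~~~~~~~~~^^^^^^^^^^^^^^^^^^^^^^^^^^^^^^^^^^^^^^^^^^^^^^^^^
    return func(*args, **kwargs)
    result = trf(vector_fun.fun, vector_fun.jac, x0, f0, J0, lb, ub, ftol, xtol,
                 gtol, max_nfev, x_scale, loss_function, tr_solver,
                 tr_options.copy(), verbose, callback=callback_wrapped)
    return trf_no_bounds(
        fun, jac, x0, f0, J0, ftol,
[... 924 characters left out ...]
                    ~~~~~~~~^^^^^^^^^^^^^^^^^^^^^^^^^^^^^^
    return np.atleast_1d(self.fun(x))
                         ~~~~~~~~^^^
    return self.f(x, *self.args, **self.kwargs)
           ~~~~~~^^^^^^^^^^^^^^^^^^^^^^^^^^^^^^
  File "fit.py", line 24, in <lambda>
    f=lambda q:np.concatenate([(proj(n,place(q,P))-t)@nn for n,P,nn,t in J])
                                ~~~~^^^^^^^^^^^^^^
  File "h.py", line 13, in proj
    K,r,t=cam(n); return cv2.projectPoints(np.array(P,float).reshape(-1,1,3),r,t,K,None)[0].reshape(-1,2)
          ~~~^^^
  File "h.py", line 4, in cam
    c=ctrl.camera_info(n); f=200/np.tan(np.radians(c['fovy'])/2)
ValueError: time passes only in moves, steps and waits
```

View pics/ov.png

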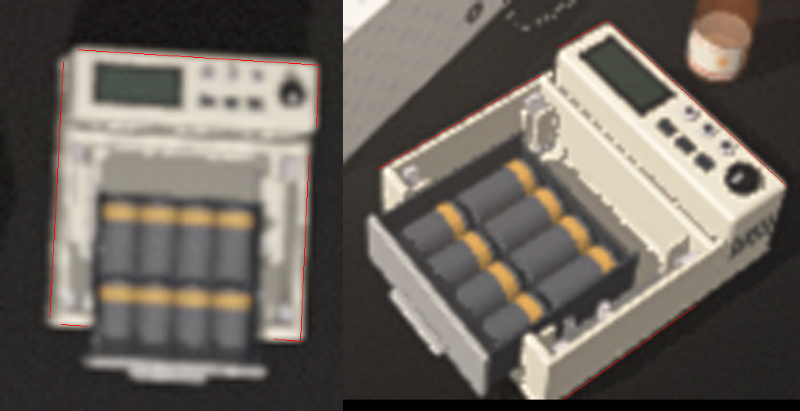

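The overlay lies on the recorder's edges in both views. The camera calibration calls need caching, so I'll do that and then refine the cover.

```bash
python3 - <<'E'
s=open('h.py').read()
s=s.replace("def cam(n):","import functools\n@functools.cache\ndef cam(n):")
open('h.py','w').write(s)
E
python3 - <<'E'
from fit import *
im={'top':G('top0.png'),'side':G('side0.png')}
CE=[('top',(64,80,28),(64,-80,28),(0,0,28)),('top',(-64,80,28),(64,80,28),(0,0,28)),('top',(64,-80,28),(-64,-80,28),(0,0,28)),('top',(-70,51,24),(-70,-51,24),(0,0,28))]
for C in(CE,CE[:3]): print('cover',edgefit(C,im,[554.2,171.4,-.2]))
def spots(n,q,h):
    out=[]
    for c in [(-50,66,h),(-50,-66,h),(50,66,h),(50,-66,h)]:
        p=proj(n,place(q,[c]))[0]; x,y=p.round().astype(int); W=im[n][y-3:y+4,x-3:x+4]
        w=np.clip(np.median(W)-6-W,0,None); w[w<.25*w.max()]=0
        yy,xx=np.mgrid[y-3:y+4,x-3:x+4]; out.append(((w*xx).sum()/w.sum(),(w*yy).sum()/w.sum()))
    return np.array(out)
P=[(-50,66,28),(-50,-66,28),(50,66,28),(50,-66,28)]
q=[554.2,171.4,-.2]
o=[(n,P,spots(n,q,28)) for n in('top',)]
print(fit(o,q)); 
try:
  o2=[('side',P,spots('side',q,28))]; print(fit(o2,q)); print(fit(o+o2,q))
except Exception as e: print(e)
E
```

```text
cover (array([ 5.53238351e+02,  1.71682681e+02, -1.98873730e-01]), [('top', 25, -0.73), ('top', 25, -0.41), ('top', 25, -0.41), ('top', 25, -0.64)])
cover (array([ 5.55474961e+02,  1.71263928e+02, -2.01166315e-01]), [('top', 25, -0.03), ('top', 25, -0.48), ('top', 25, -0.44)])
(array([ 5.54507748e+02,  1.71279462e+02, -1.98720132e-01]), array([[ 0.01501227,  0.14222529],
       [-0.16513231,  0.02070484],
       [ 0.10782429, -0.02774969],
       [ 0.04204789, -0.13568171]]))
(array([ 5.56659535e+02,  1.77006657e+02, -1.90220559e-01]), array([[ 0.39827834,  0.41262497],
       [-0.53644947, -1.7914409 ],
       [-0.46561634,  0.8890991 ],
       [ 0.6183835 , -0.00539375]]))
(array([ 5.54633727e+02,  1.72355532e+02, -1.94420456e-01]), array([[-0.28017591,  0.19764949],
       [-0.42044701, -0.10150891],
       [-0.31786779, -0.00213438],
       [-0.34507266, -0.28567511],
       [ 0.62144784,  1.34131159],
       [-0.42969444, -0.64542063],
       [-0.11596397,  1.83760674],
       [ 0.8805227 ,  1.15519631]]))
```

The poses hold up against the known sizes: cover (554, 171, -0.199 rad) and recorder (518.5, -266.6, -0.037 rad), with the drawer about 23 mm out. Now I'll move in front of the drawer with the fingers shut.

servo_tool([
  [1, [153.3, -400, 0], 21.2],
  [1, [153.3, -400, 0], 21.2],
  [1, [153.3, -400, 0], 21.2],
  [1, [153.3, -400, 0], 21.2],
  [1, [153.3, -400, 0], 21.2],
  [1, [153.3, -400, 0], 21.2],
  [1, [153.3, -400, 0], 21.2],
  [1, [153.3, -400, 0], 21.2],
  [1, [153.3, -400, 0], 21.2],
  [1, [153.3, -400, 0], 21.2],
])

```text
t: 0.93
ee_pos: [395.8, 183.2, 236.7]
orientation: [0.056, 3.141, 0.0]
ft_force: [0.5, 0.6, -0.3]
width: 24.6
grasp_force: 0.0
```

servo_tool([
  [1, [-25, -416, 0], 0],
  [1, [-25, -416, 0], 0],
  [1, [-25, -416, 0], 0],
  [1, [-25, -416, 0], 0],
  [1, [-25, -416, 0], 0],
  [1, [-25, -416, 0], 0],
  [1, [-25, -416, 0], 0],
  [1, [-25, -416, 0], 0],
  [1, [-25, -416, 0], 0],
  [1, [-25, -416, 0], 0],
])

```text
t: 1.77
ee_pos: [370.0, -232.8, 236.7]
orientation: [0.057, 3.141, 0.0]
ft_force: [1.1, -0.2, 1.1]
width: 1.0
grasp_force: 0.0
```

servo_tool([
  [1, [0, -20, -190], 0],
  [1, [0, -20, -190], 0],
  [1, [0, -20, -190], 0],
  [1, [0, -20, -190], 0],
  [1, [0, -20, -190], 0],
  [1, [0, -20, -190], 0],
  [1, [0, -20, -190], 0],
  [1, [0, -20, -190], 0],
])

```text
t: 2.43
ee_pos: [371.3, -251.0, 47.7]
orientation: [0.056, 3.14, -0.001]
ft_force: [0.4, 0.2, 0.3]
width: 0.4
grasp_force: 0.0
```

servo_tool([
  [1, [20, -11, 0], 0],
  [1, [40, -11, 0], 0],
  [1, [46, -11, 0], 0],
  [1, [50, -11, 0], 0],
  [1, [54, -11, 0], 0],
  [1, [58, -11, 0], 0],
  [1, [62, -11, 0], 0],
  [1, [64, -11, 0], 0],
  [1, [66, -11, 0], 0],
  [1, [68, -11, 0], 0],
])

```text
t: 3.27
ee_pos: [438.5, -261.6, 46.5]
orientation: [-0.056, -3.14, -0.001]
ft_force: [-5.3, -0.3, 3.9]
width: 0.4
grasp_force: 3.6
```

servo_tool([
  [1, [2, 0, 0], 0],
  [1, [4, 0, 0], 0],
  [1, [6, 0, 0], 0],
  [1, [8, 0, 0], 0],
  [1, [8, 0, 0], 0],
])

```text
t: 3.68
ee_pos: [446.5, -261.6, 46.3]
orientation: [-0.057, -3.14, -0.001]
ft_force: [-1.2, 0.8, -0.1]
width: 0.3
grasp_force: 0.4
```

servo_tool([
  [1, [2, 0, 0], 0],
  [1, [3, 0, 0], 0],
  [1, [4, 0, 0], 0],
  [1, [4, 0, 0], 0],
])

```text
t: 4.02
ee_pos: [446.9, -261.3, 46.3]
orientation: [-0.055, -3.134, -0.003]
ft_force: [-17.2, -6.0, 11.1]
width: 0.7
grasp_force: 8.4
```

The drawer met its hard stop at TCP x 446.8, as predicted for home, with the force rising to 17 N. I'll back off, rise, and go to the cover.

servo_tool([
  [1, [-20, 0, 0], 0],
  [1, [-40, 0, 0], 0],
  [0.4, [-40, 0, 40], -3],
  [0, [-40, 40, 190], -9.3],
  [0, [-40, 40, 190], -9.3],
  [0, [-40, 40, 190], -9.3],
  [0, [-40, 40, 190], -9.3],
  [0, [-40, 40, 190], -9.3],
  [0, [100, 430, 190], -9.3],
  [0, [100, 430, 190], -9.3],
])

```text
t: 4.85
ee_pos: [439.7, -143.9, 237.4]
orientation: [0.318, 3.122, -0.001]
ft_force: [0.5, 0.1, -0.1]
width: 50.2
grasp_force: 0.0
```

```bash
python3 - <<'E'
from h import *
o=ctrl.get_obs(); print(o['t'],o['ee_pos'],o['orientation'])
E
```

```text
4.85 [ 439.66310419 -143.93409051  237.3547125 ] [ 3.17620652e-01  3.12233205e+00 -1.11225575e-03]
```

servo_tool([
  [0, [115, 315, 0], 0],
  [0, [115, 315, 0], 0],
  [0, [115, 315, 0], 0],
  [0, [115, 315, 0], 0],
  [0, [115, 315, 0], 0],
  [0, [115, 315, 0], 0],
  [0, [115, 315, 0], 0],
  [0, [115, 315, 0], 0],
  [0, [115, 315, -40], 0],
  [0, [115, 315, -80], 0],
])

```text
t: 5.68
ee_pos: [556.9, 175.1, 157.1]
orientation: [0.304, 3.12, 0.005]
ft_force: [0.2, -0.3, -0.9]
width: 88.2
grasp_force: 0.0
```

```bash
python3 - <<'E'
from fit import *
snap('top','top1.png'); o=ctrl.get_obs(); print(o['t'],o['ee_pos'],o['orientation'])
im={'top':G('top1.png')}
q,r=edgefit(REC[:6],im,[518.6,-266.6,-.037]); print(q,r)
e=[('top',(-64,55,57),(-64,-55,57),(-50,0,57))]; print(edgefit(REC[:6]+e,im,[518.6,-266.6,-.037]))
cv2.imwrite('pics/z3.png',cv2.resize(cv2.imread('pics/top1.png')[180:270,370:445],None,fx=6,fy=6,interpolation=cv2.INTER_CUBIC))
E
```

```text
5.7333 [550.4870499  172.25247037 147.74863433] [-0.30594657 -3.11866086  0.00474427]
[ 5.18204767e+02 -2.66857189e+02 -3.59774955e-02] [('top', 25, -0.85), ('top', 25, -0.3), ('top', 25, 0.08), ('top', 25, -0.34), ('top', 25, -0.16), ('top', 25, -0.44)]
(array([ 5.17772415e+02, -2.66828769e+02, -3.67976272e-02]), [('top', 25, -0.95), ('top', 25, -0.31), ('top', 25, 0.07), ('top', 25, -0.15), ('top', 25, 0.01), ('top', 25, -0.5), ('top', 25, -1.52)])
```

View pics/z3.png

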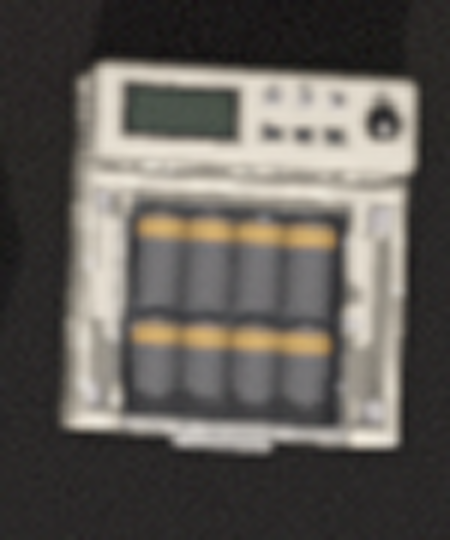

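The picture shows the drawer flush with the jambs, with only the ledge standing proud at about (222,445). Now I'll go down over the grip bar.

servo_tool([
  [0, [0, 0, -40], 0],
  [0, [0, 0, -80], 0],
  [0, [0, 0, -80], 0],
  [0, [0, 0, -80], 0],
  [0, [0, 0, -80], 0],
])

```text
t: 6.15
ee_pos: [555.1, 171.7, 78.4]
orientation: [0.311, 3.125, 0.001]
ft_force: [0.6, 0.1, 0.4]
width: 87.6
grasp_force: 0.0
```

```bash
python3 - <<'E'
from h import *
o=ctrl.get_obs(); print(o['t'],o['ee_pos'],o['orientation'],o['ft_force'])
E
```

```text
6.15 [555.0940472  171.73274459  78.44028087] [3.11213165e-01 3.12455829e+00 1.03598117e-03] [0.64026212 0.13412153 0.44487876]
```

servo_tool([
  [0, [-0.5, 0, -20], 0],
  [0, [-0.5, 0, -33], 0],
  [0, [-0.5, 0, -33], 0],
  [1, [-0.5, 0, -33], 0],
  [1, [-0.5, 0, -33], 0],
  [1, [-0.5, 0, -33], 0],
  [1, [-0.5, 0, -33], 0],
  [1, [-0.5, 0, -33], 0],
  [1, [-0.5, 0, -33], 0],
  [1, [-0.5, 0, -33], 0],
])

```text
t: 6.98
ee_pos: [553.5, 171.7, 43.8]
orientation: [0.311, 3.126, 0.0]
ft_force: [0.3, -0.1, -0.3]
width: 44.6
grasp_force: 0.0
```

servo_tool([
  [1, [0, 0, 0], 0],
  [1, [0, 0, 0], 0],
])

```text
t: 7.15
ee_pos: [553.4, 171.7, 43.6]
orientation: [-0.311, -3.126, 0.0]
ft_force: [-0.1, -0.5, -0.4]
width: 31.3
grasp_force: 0.0
```

servo_tool([
  [1, [0, 0, 0], 0],
  [1, [0, 0, 0], 0],
  [1, [0, 0, 0], 0],
  [1, [0, 0, 0], 0],
])

```text
t: 7.48
ee_pos: [553.4, 171.7, 43.6]
orientation: [-0.311, -3.126, 0.0]
ft_force: [-0.4, -0.0, -0.6]
width: 17.9
grasp_force: 30.0
```

```bash
python3 - <<'E'
from fit import *
o=ctrl.get_obs(); print(o['t'],o['ee_pos'],o['orientation'],o['ft_force'],o['moment'],o['width'],o['grasp_force'])
snap('side','side2.png'); snap('top','top2.png')
E
```

```text
7.4833 [553.42479261 171.67895724  43.62157398] [-3.10536079e-01 -3.12608919e+00  8.61441472e-05] [-0.37185474 -0.01532845 -0.58759247] [ 0.02501661 -0.03061904  0.00774041] 17.935559144966234 29.99996691942215
```

Gripped: width 17.9 mm, which is the bar, at 30 N. I'll lift and carry it over the box.

servo_tool([
  [1, [0, 0, 5], 0],
  [1, [0, 0, 15], 0],
  [1, [0, 0, 35], 0],
  [1, [0, 0, 60], 0],
  [1, [0, 0, 90], 0],
  [1, [0, 0, 120], 0],
  [1, [0, 0, 150], 0],
  [1, [0, 0, 175], 0],
  [1, [0, 0, 188], 0],
  [1, [0, 0, 190], 0],
])

```text
t: 8.42
ee_pos: [554.9, 172.1, 237.8]
orientation: [0.31, 3.12, 0.004]
ft_force: [0.2, -0.9, -1.5]
width: 18.1
grasp_force: 30.0
```

servo_tool([
  [1, [-1, -10, 0], 0.5],
  [1, [-2, -30, 0], 1],
  [1, [-4, -55, 0], 1.5],
  [1, [-7, -85, 0], 2],
  [1, [-10, -120, 0], 2.5],
  [1, [-13, -155, 0], 3.5],
  [1, [-15, -190, 0], 4.5],
  [1, [-17, -225, 0], 5],
  [1, [-20, -255, 0], 5.5],
  [1, [-22, -285, 0], 6],
])

```text
t: 9.25
ee_pos: [529.4, -115.3, 232.0]
orientation: [-0.146, -3.135, -0.001]
ft_force: [-0.3, 0.0, -1.2]
width: 18.0
grasp_force: 30.0
```

servo_tool([
  [1, [-3, -30, 0], 1],
  [1, [-5, -58, 0], 1.5],
  [1, [-7, -84, 0], 2],
  [1, [-9, -108, 0], 2.5],
  [1, [-11, -128, 0], 3],
  [1, [-12, -142, 0], 3.2],
  [1, [-13, -150, 0], 3.2],
  [1, [-13, -153, 0], 3.2],
  [1, [-13, -153, 0], 3.2],
  [1, [-13, -153, 0], 3.2],
])

```text
t: 10.08
ee_pos: [518.0, -265.7, 233.0]
orientation: [-0.059, -3.14, -0.001]
ft_force: [0.4, -0.5, -1.9]
width: 17.6
grasp_force: 30.0
```

```bash
python3 - <<'E'
from fit import *
o=ctrl.get_obs(); print(o['t'],o['ee_pos'],o['orientation'],o['ft_force'],o['moment'],o['width'],o['grasp_force'])
snap('side','side3.png'); snap('top','top3.png')
o=ctrl.get_obs(); print(o['ee_pos'])
cv2.imwrite('pics/z4.png',cv2.resize(cv2.imread('pics/side3.png')[110:330,240:440],None,fx=2.7,fy=2.7,interpolation=cv2.INTER_CUBIC))
E
```

```text
10.0833 [ 518.00587512 -265.66956353  233.04118732] [-5.87418122e-02 -3.13986747e+00 -1.32814840e-03] [ 0.44575644 -0.45915647 -1.87713726] [-0.00529927  0.02029658  0.02701267] 17.58816655209554 29.999547600746155
[ 518.34945008 -265.42821831  233.43989508]
```

View pics/z4.png

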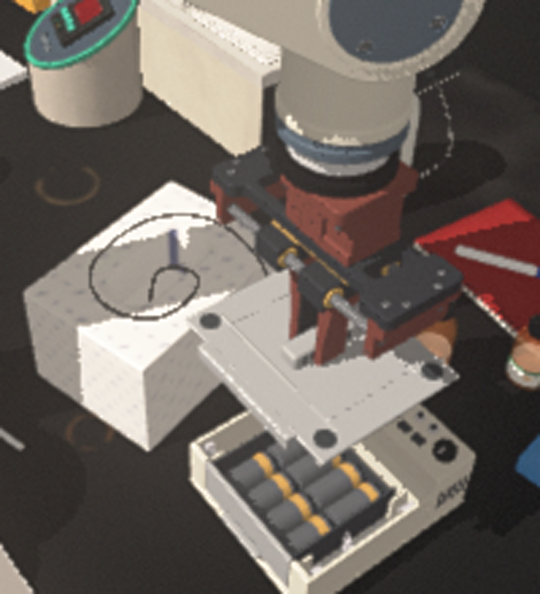

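The cover hangs level with its lip on the drawer side. Three discs are visible in this crop: (210,321) FL, (325,438) FR and (432,370) RR. I'll check the pose in hand from these.

```bash
python3 - <<'E'
from fit import *
uv=(np.array([(210,321),(325,438),(432,370)])+.5)/2.7-.5+[240,110]
z=28+189.7
print(fit([('side',[(-50,66,z),(-50,-66,z),(50,-66,z)],uv)],[518.5,-266,-.037]))
im={'side':G('side3.png')}
E=[('side',(-64,-80,z),(64,-80,z),(0,0,z)),('side',(-70,51,z-10),(-70,-51,z-10),(0,0,z))]
print(proj('side',place([519,-265.6,-.0374],[(-50,66,z),(-50,-66,z),(50,-66,z)])),uv)
# check hand position in grasp pictures: cover at pick in top2 vs top0
E
```

```text
(array([ 5.19519736e+02, -2.67039619e+02, -3.42639536e-02]), array([[-0.14336304, -0.13911445],
       [ 0.13146818, -0.00577289],
       [-0.0039026 ,  0.11732779]]))
[[316.7179236  228.04859718]
 [359.28743876 271.527063  ]
 [398.91997112 246.61159763]] [[317.46296296 228.57407407]
 [360.05555556 271.90740741]
 [399.68518519 246.72222222]]
```

Cover and recorder agree within about 1 mm in the same view, so I'll descend.

servo_tool([
  [1, [0.5, -0.5, -10], 0],
  [1, [0.5, -0.5, -30], 0],
  [1, [0.5, -0.5, -55], 0],
  [1, [0.5, -0.5, -80], 0],
  [1, [0.5, -0.5, -100], 0],
  [1, [0.5, -0.5, -115], 0],
  [1, [0.5, -0.5, -122], 0],
  [1, [0.5, -0.5, -126], 0],
  [1, [0.5, -0.5, -126], 0],
  [1, [0.5, -0.5, -126], 0],
])

```text
t: 11.02
ee_pos: [519.5, -266.9, 108.2]
orientation: [0.059, 3.14, -0.001]
ft_force: [-0.4, 0.4, -2.1]
width: 17.7
grasp_force: 30.0
```

servo_tool([
  [1, [0, 0, -2], 0],
  [1, [0, 0, -4], 0],
  [1, [0, 0, -6], 0],
  [1, [0, 0, -8], 0],
  [1, [0, 0, -10], 0],
  [1, [0, 0, -10], 0],
])

```text
t: 11.52
ee_pos: [518.8, -266.7, 97.3]
orientation: [-0.059, -3.141, -0.0]
ft_force: [0.0, -1.3, -3.4]
width: 17.6
grasp_force: 30.0
```

servo_tool([
  [1, [0, 0, -2], 0],
  [1, [0, 0, -4], 0],
  [1, [0, 0, -6], 0],
  [1, [0, 0, -7], 0],
  [1, [0, 0, -8], 0],
  [1, [0, 0, -8], 0],
])

```text
t: 12.02
ee_pos: [519.0, -266.7, 89.7]
orientation: [-0.059, -3.141, -0.0]
ft_force: [-0.7, 0.9, 1.6]
width: 17.8
grasp_force: 30.0
```

servo_tool([
  [1, [0, 0, -1], 0],
  [1, [0, 0, -2], 0],
  [1, [0, 0, -3], 0],
  [1, [0, 0, -3], 0],
])

```text
t: 12.35
ee_pos: [519.3, -266.3, 87.3]
orientation: [0.059, 3.141, 0.001]
ft_force: [-1.8, 6.2, 5.9]
width: 17.9
grasp_force: 30.3
```

```bash
python3 - <<'E'
from fit import *
o=ctrl.get_obs(); print(o['t'],o['ee_pos'],o['orientation'],o['ft_force'],o['moment'],o['width'])
snap('side','side4.png')
cv2.imwrite('pics/z5.png',cv2.resize(cv2.imread('pics/side4.png')[215:345,290:430],None,fx=4.3,fy=4.3,interpolation=cv2.INTER_CUBIC))
E
```

```text
12.35 [ 519.25337322 -266.31032292   87.30349455] [5.90966524e-02 3.14052311e+00 7.77317560e-04] [-1.81183285  6.15070074  5.9212641 ] [ 0.53896781  0.1796027  -0.07644529] 17.926778572989253
```

View pics/z5.png

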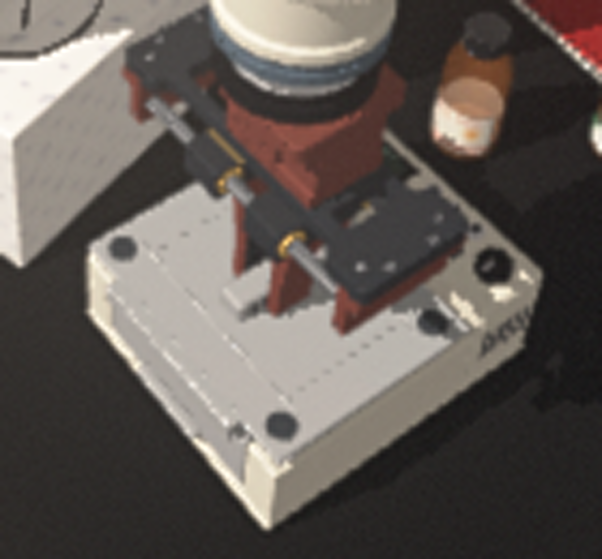

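The cover sits in its slots at origin height 43.7 mm, with the lip in front of the drawer. I'll release it and then press the front left corner.

servo_tool([
  [0.5, [0, 0, 0], 0],
  [0.5, [0, 0, 0], 0],
  [0.5, [0, 0, 0], 0],
  [0.5, [0, 0, 0], 0],
  [0.5, [0, 0, 2], 0],
  [0.5, [0, 0, 15], 0],
  [0.5, [0, 0, 35], 0],
  [1, [0, 0, 35], 0],
  [1, [0, 0, 35], 0],
])

```text
t: 13.15
ee_pos: [519.8, -267.6, 123.1]
orientation: [0.059, 3.138, -0.003]
ft_force: [0.1, 1.4, -0.2]
width: 33.9
grasp_force: 0.0
```

```bash
python3 - <<'E'
from fit import *
o=ctrl.get_obs(); print(o['t'],o['ee_pos'],o['orientation'],o['ft_force'],o['width'])
E
```

```text
13.15 [ 519.78667364 -267.55926307  123.08690792] [ 5.91069493e-02  3.13840102e+00 -2.55106658e-03] [ 0.10735915  1.38809215 -0.17315273] 33.891190774737034
```

servo_tool([
  [1, [-23, 35, 0], 0],
  [1, [-46.5, 68.5, 0], 0],
  [1, [-46.5, 68.5, 0], 0],
  [1, [-46.5, 68.5, 0], 0],
  [1, [-46.5, 68.5, -20], 0],
  [1, [-46.5, 68.5, -30], 0],
  [1, [-46.5, 68.5, -32], 0],
  [1, [-46.5, 68.5, -32], 0],
])

```text
t: 13.82
ee_pos: [472.3, -198.7, 88.7]
orientation: [-0.06, -3.139, -0.001]
ft_force: [-0.3, -0.5, -0.3]
width: 0.5
grasp_force: 0.0
```

```bash
python3 - <<'E'
from fit import *
o=ctrl.get_obs(); print(o['t'],o['ee_pos'],o['ft_force'],o['width'])
snap('side','side5.png')
cv2.imwrite('pics/z6.png',cv2.resize(cv2.imread('pics/side5.png')[215:345,290:430],None,fx=4.3,fy=4.3,interpolation=cv2.INTER_CUBIC))
E
```

```text
13.8167 [ 472.27228814 -198.65049063   88.67305129] [-0.34119854 -0.54135429 -0.31238432] 0.5338469778063185
```

View pics/z6.png

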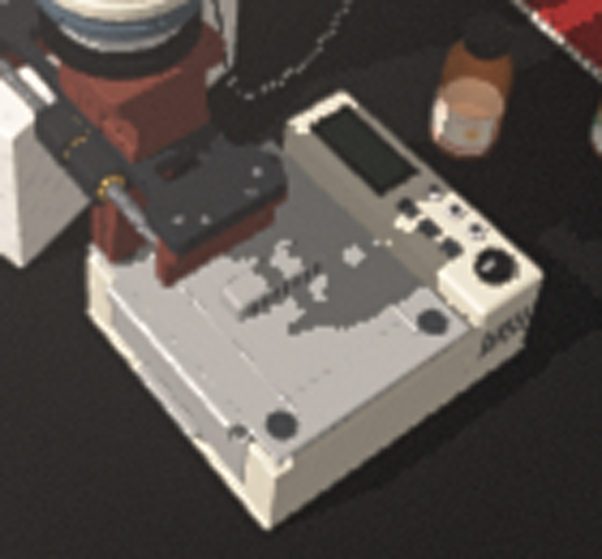

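The cover lies level in place and the fingertips are over the front left disc. Pressing.

servo_tool([
  [1, [0, 0, -2], 0],
  [1, [0, 0, -4], 0],
  [1, [0, 0, -6], 0],
  [1, [0, 0, -8], 0],
  [1, [0, 0, -9], 0],
  [1, [0, 0, -10], 0],
  [1, [0, 0, -11], 0],
  [1, [0, 0, -12], 0],
  [1, [0, 0, -12], 0],
])

```text
t: 14.62
ee_pos: [472.6, -198.3, 78.1]
orientation: [0.059, 3.141, -0.0]
ft_force: [-1.6, 1.7, 8.4]
width: 0.6
grasp_force: 4.2
```

servo_tool([
  [1, [0, 0, -1], 0],
  [1, [0, 0, -2], 0],
  [1, [0, 0, -3], 0],
  [1, [0, 0, -4], 0],
  [1, [0, 0, -4], 0],
])

```text
t: 15.03
ee_pos: [473.0, -198.5, 77.1]
orientation: [0.059, 3.14, -0.001]
ft_force: [-11.7, 5.5, 45.3]
width: 0.5
grasp_force: 23.2
```

servo_tool([
  [1, [0, 0, 6], 0],
  [1, [0, 0, 30], 0],
  [1, [-2, -40, 30], 0],
  [1, [-3, -80, 30], 0],
  [1, [-4.5, -120, 30], 0],
  [1, [-5, -132, 30], 0],
  [1, [-5, -132, 25], 0],
  [1, [-5, -132, 20], 0],
  [1, [-5, -132, 17], 0],
  [1, [-5, -132, 17], 0],
])

```text
t: 15.87
ee_pos: [466.6, -328.2, 89.3]
orientation: [-0.057, -3.139, -0.003]
ft_force: [-1.0, -0.2, 0.0]
width: 0.6
grasp_force: 0.0
```

servo_tool([
  [1, [0, 0, -2], 0],
  [1, [0, 0, -4], 0],
  [1, [0, 0, -6], 0],
  [1, [0, 0, -8], 0],
  [1, [0, 0, -9], 0],
  [1, [0, 0, -10], 0],
  [1, [0, 0, -11], 0],
  [1, [0, 0, -12], 0],
  [1, [0, 0, -12], 0],
])

```text
t: 16.62
ee_pos: [467.9, -330.0, 79.1]
orientation: [0.058, 3.14, -0.001]
ft_force: [0.1, 0.4, 1.4]
width: -0.3
grasp_force: 0.2
```

servo_tool([
  [1, [0, 0, -1], 0],
  [1, [0, 0, -2], 0],
  [1, [0, 0, -2.5], 0],
  [1, [0, 0, -2.5], 0],
])

```text
t: 16.95
ee_pos: [468.2, -330.2, 77.6]
orientation: [0.059, 3.14, -0.001]
ft_force: [-2.9, 4.3, 17.0]
width: 0.5
grasp_force: 8.3
```

servo_tool([
  [1, [0, 0, -1], 0],
  [1, [0, 0, -1.5], 0],
  [1, [0, 0, -1.5], 0],
])

```text
t: 17.2
ee_pos: [468.3, -330.2, 77.3]
orientation: [0.059, 3.14, -0.001]
ft_force: [-5.3, 5.9, 27.0]
width: 0.6
grasp_force: 14.1
```

servo_tool([
  [1, [0, 0, 8], 0],
  [1, [0, 0, 30], 0],
  [1, [35, -1, 30], 0],
  [1, [70, -3, 30], 0],
  [1, [95, -4, 30], 0],
  [1, [99.5, -4, 30], 0],
  [1, [99.5, -4, 28], 0],
  [1, [99.5, -4, 24], 0],
  [1, [99.5, -4, 20], 0],
  [1, [99.5, -4, 20], 0],
])

```text
t: 18.03
ee_pos: [564.9, -333.8, 93.2]
orientation: [-0.06, -3.138, -0.002]
ft_force: [-0.0, -0.6, -0.3]
width: 0.3
grasp_force: 0.0
```

servo_tool([
  [1, [0, 0, -3], 0],
  [1, [0, 0, -6], 0],
  [1, [0, 0, -8], 0],
  [1, [0, 0, -10], 0],
  [1, [0, 0, -12], 0],
  [1, [0, 0, -14], 0],
  [1, [0, 0, -15], 0],
  [1, [0, 0, -16], 0],
  [1, [0, 0, -17], 0],
  [1, [0, 0, -17], 0],
])

```text
t: 18.87
ee_pos: [567.5, -334.7, 78.6]
orientation: [0.059, 3.139, -0.001]
ft_force: [0.5, -0.0, 1.5]
width: -0.0
grasp_force: 0.4
```

servo_tool([
  [1, [0, 0, -1], 0],
  [1, [0, 0, -2], 0],
  [1, [0, 0, -3], 0],
  [1, [0, 0, -3.5], 0],
  [1, [0, 0, -3.5], 0],
])

```text
t: 19.28
ee_pos: [567.7, -334.6, 76.2]
orientation: [0.059, 3.14, -0.001]
ft_force: [-3.2, 2.4, 17.7]
width: 0.6
grasp_force: 9.1
```

servo_tool([
  [1, [0, 0, -1], 0],
  [1, [0, 0, -1.5], 0],
  [1, [0, 0, -1.5], 0],
])

```text
t: 19.53
ee_pos: [567.7, -334.6, 76.2]
orientation: [0.059, 3.139, -0.001]
ft_force: [-6.7, 5.2, 27.9]
width: 0.3
grasp_force: 14.5
```

servo_tool([
  [1, [0, 0, 8], 0],
  [1, [0, 0, 30], 0],
  [1, [2, 40, 30], 0],
  [1, [3, 80, 30], 0],
  [1, [4.5, 120, 30], 0],
  [1, [5, 132, 30], 0],
  [1, [5, 132, 28], 0],
  [1, [5, 132, 24], 0],
  [1, [5, 132, 20], 0],
  [1, [5, 132, 20], 0],
])

```text
t: 20.37
ee_pos: [571.4, -203.5, 91.5]
orientation: [-0.061, -3.14, -0.0]
ft_force: [0.5, -0.2, 0.1]
width: 0.6
grasp_force: 0.0
```

servo_tool([
  [1, [0, 0, -3], 0],
  [1, [0, 0, -6], 0],
  [1, [0, 0, -8], 0],
  [1, [0, 0, -10], 0],
  [1, [0, 0, -12], 0],
  [1, [0, 0, -13], 0],
  [1, [0, 0, -14], 0],
  [1, [0, 0, -15], 0],
  [1, [0, 0, -15], 0],
])

```text
t: 21.12
ee_pos: [571.9, -202.2, 77.6]
orientation: [-0.059, -3.141, -0.0]
ft_force: [-0.1, 0.2, 0.0]
width: 0.4
grasp_force: 0.0
```

servo_tool([
  [1, [0, 0, -1], 0],
  [1, [0, 0, -2], 0],
  [1, [0, 0, -3], 0],
  [1, [0, 0, -4], 0],
  [1, [0, 0, -4], 0],
])

```text
t: 21.53
ee_pos: [572.2, -202.3, 76.2]
orientation: [0.059, 3.141, -0.0]
ft_force: [-7.7, 2.2, 23.0]
width: 0.6
grasp_force: 11.5
```

Rear left is home too, at the same height as rear right. The front corners read about 1 mm higher earlier, while the cover was tilted, so I'll re-press both to confirm.

servo_tool([
  [1, [0, 0, 8], 0],
  [1, [0, 0, 28], 0],
  [1, [-35, 1, 28], 0],
  [1, [-70, 3, 28], 0],
  [1, [-95, 4, 28], 0],
  [1, [-99.5, 4, 25], 0],
  [1, [-99.5, 4, 18], 0],
  [1, [-99.5, 4, 10], 0],
  [1, [-99.5, 4, 6], 0],
  [1, [-99.5, 4, 5], 0],
])

```text
t: 22.37
ee_pos: [473.3, -198.3, 77.5]
orientation: [-0.058, -3.14, -0.0]
ft_force: [0.1, -0.1, 1.2]
width: 0.6
grasp_force: 0.0
```

servo_tool([
  [1, [0, 0, -1], 0],
  [1, [0, 0, -2], 0],
  [1, [0, 0, -3], 0],
  [1, [0, 0, -4], 0],
  [1, [0, 0, -5], 0],
  [1, [0, 0, -5], 0],
])

```text
t: 22.87
ee_pos: [473.2, -198.4, 76.1]
orientation: [0.059, 3.14, -0.0]
ft_force: [-7.0, 4.3, 29.9]
width: 0.5
grasp_force: 15.0
```

servo_tool([
  [1, [0, 0, 8], 0],
  [1, [0, 0, 28], 0],
  [1, [-2, -40, 28], 0],
  [1, [-3, -80, 28], 0],
  [1, [-4.5, -120, 28], 0],
  [1, [-5, -132, 25], 0],
  [1, [-5, -132, 18], 0],
  [1, [-5, -132, 10], 0],
  [1, [-5, -132, 6], 0],
  [1, [-5, -132, 5], 0],
])

```text
t: 23.7
ee_pos: [466.6, -328.2, 77.1]
orientation: [-0.057, -3.138, -0.003]
ft_force: [-0.9, -0.2, 0.3]
width: 0.2
grasp_force: 0.0
```

servo_tool([
  [1, [0, 0, -1], 0],
  [1, [0, 0, -2], 0],
  [1, [0, 0, -3], 0],
  [1, [0, 0, -4], 0],
  [1, [0, 0, -5], 0],
  [1, [0, 0, -5], 0],
])

```text
t: 24.2
ee_pos: [467.7, -329.4, 76.2]
orientation: [0.058, 3.141, 0.001]
ft_force: [-5.6, 8.1, 24.7]
width: 0.5
grasp_force: 12.3
```

All four corners now stop at 76.2 mm (tip at 62 mm), so the cover is flush. I'll retreat and take a final look.

servo_tool([
  [1, [0, 0, 8], 0],
  [1, [0, 0, 40], 0],
  [1, [0, 0, 80], 0],
  [1, [0, 0, 120], 0],
  [1, [0, 0, 160], 0],
  [1, [-40, 40, 160], 0],
  [1, [-60, 80, 160], 0],
  [1, [-60, 120, 160], 0],
  [1, [-60, 160, 160], 0],
  [1, [-60, 160, 160], 0],
])

```text
t: 25.03
ee_pos: [405.5, -166.2, 233.8]
orientation: [-0.057, -3.14, -0.002]
ft_force: [-0.4, -0.4, -0.0]
width: 0.8
grasp_force: 0.0
```

```bash
python3 - <<'E'
from fit import *
snap('side','side6.png'); snap('top','top6.png'); o=ctrl.get_obs(); print(o['t'],o['ee_pos'],o['ft_force'])
a=cv2.resize(cv2.imread('pics/side6.png')[150:345,230:460],(690,585),interpolation=cv2.INTER_CUBIC)
cv2.imwrite('pics/z7.png',a)
E
```

```text
25.1333 [ 407.27463106 -168.40456349  234.15510287] [ 0.14180526 -0.14832129  0.3461214 ]
```

View pics/z7.png

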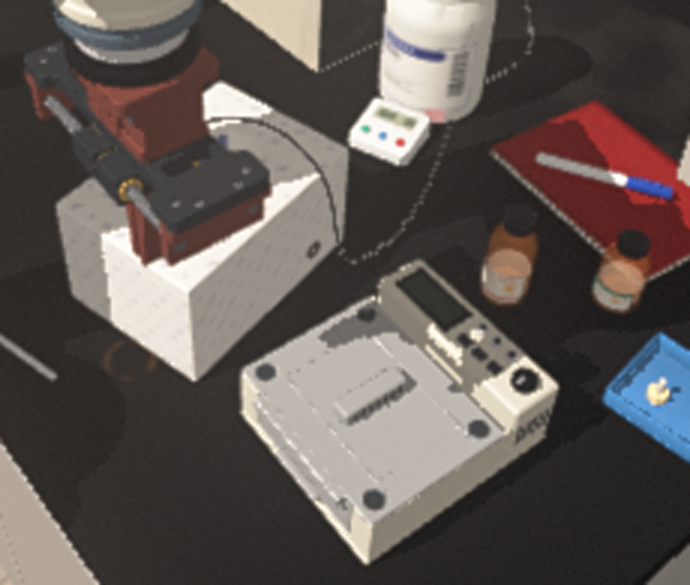

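The picture shows the cover flush on the recorder, with discs at (265,372), (367,313), (478,428) and (373,499). The lip is over the drawer, the bystanders are in place, and the arm is clear.

```bash
python3 -c "
from workcell import ctrl; print(ctrl.close_job())"
```

```text
the job is handed in; nothing more can be done
None
```

The drawer is pushed home, the cover is laid on with its lip on the drawer side, and all four corners press to a hard stop at the flush height (about 62 mm); the job was handed in at about 25 s. The first corner press peaked at 45 N, at the fingertips.

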